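# Seat the ball joint in the steering arm

## Robot

A 6-joint arm with a two-finger parallel gripper is mounted at the origin on the work surface. World frame = base frame: x ahead of the robot, y to its left, z up, the work surface at z = 0. Lengths are in m, angles in rad, forces in N, time in s.
With the tool pointing down it reaches from about 0.4 to 0.825 m from the base axis. Payload 7 kg.
Tool frame: the origin (TCP) lies at the very end of the fingers, on their centre line; the grasp point (between the pads) lies 19 mm behind it; z points along the fingers, x is the direction in which the jaws open and shut, and the axes are right-handed (so a half turn about z gives the same grasp; the last joint's range is limited). The gripper opens to 85 mm and grips with 20 to 120 N. Pads are 22 mm wide; open, the fingers measure 114 mm over their backs; the gripper's body (76 mm by 85 mm) begins 54 mm behind the grasp point. The pads swing forward as they close: fully open they stand 13 mm farther back than shut.
Start: joints at [0.288, 0.359, 0.012, 0, -1.224, -0.288], TCP at [0.675, -0, 0.231] pointing down, gripper open.
Joint ranges: [-3.07, 3.07], [-1.43, 2.12], [-1.02, 1.25], [-3.03, 1.67], [-3.05, -0], [-3.03, 3.03]. Speed limits (rad/s): [2.39, 2.39, 3.01, 3.14, 3.14, 3.14].

## Interface

Orientations are given as a rotation vector (axis times angle).
In Python, from rig import readout, optics, order, outline_of, pinpoint gives the robot as it stands. The module is installed in compiled form; this text tells all that it offers.
- The arm moves only by the tool arm_command, never from a script. Its argument "plan" is a list of rows, each a list of 3 entries, a list of its own where there are three numbers: the shift along the world's x, y, z in m, then the turn, a rotation vector about the world's x, y, z in rad, then the finger opening in m, from 0 to 0.0854. In form: [[[dx, dy, dz], [rx, ry, rz], jaw], ...]. A call has exactly 10 rows; each row is the pose to reach, as a shift and turn from the pose commanded when the call began; what a row does not reach only later rows make up. A row lasts 1/8 s, in which the tool goes at most 62.5 mm and 10.7 degrees, less where a joint would pass 70% of its speed; a pose out of reach is approached as far as the arm can. A call with a gripper value outside its range is refused whole. The fingers move at their own pace and stop on an object; "grip_force" is the grip in N (left out, the last holds). Time passes only in rows, so rows that repeat a pose let the fingers close, or fill a call up. It gives the time, the measured TCP pose, the force and the opening at its end, in the units of the state.
- readout.get_state(): the state, without advancing time (a new reading comes with each control period).
- optics.get_image(name): name is "scene" or "side" or "wrist"; returns (picture, depth): 400x640x3 uint8, red, green, blue; 400x640 float32, m along the optical axis (not along the pixel's ray), 0 where there is no reading.
- optics.camera_params(name): a dict with "intrinsics" (3x3 intrinsics, pixels), "R" (3x3) and "t" (3): a world point X has camera coordinates R X + t. Camera axes: x right, y down, z forward; pixel columns grow to the right and rows downward; lengths in m; the calibration is good to about 2 mm. A picture is of the moment at which its call begins: read the wrist's pose just before it. camera_params takes no time and is no camera call; for the wrist camera it gives the pose at the moment of the call.
- order.close_job(): hands the job in, once; it reports no verdict.
Trained networks look in the newest picture that a camera, given by its name, has taken for a name from the list of things; names that differ only in an ending like _2 or _b are one class to them, and where a whole thing is asked for, a point or a joint stands for the part that bears it (a point fixed in the world has none). Each returns a list of dicts, best first, with "confidence" (0 to 1); they miss things now and then, are a little off and sometimes report something else, mostly with a low value. They report only what shows in the picture. A call takes as long as a camera call. They do not tell look-alikes from the thing itself.
- outline_of(camera, name): "pixels" (400x640 bool, what is visible of it) and "location" ([row, column] in pixels, amid what is visible of it).
- pinpoint(camera, name): "location" ([row, column] in pixels: a listed point, or the origin of a listed thing).
The state is a dict: "t": time; "joints": joint angles; "qd": joint speeds; "joint_torque": joint torques, N m; "tcp_pos": TCP position; "tcp_rot": TCP orientation; "ft_force": force on the tool from outside, world axes, zero at the start; "ft_torque": the same for the moment, N m; "opening": finger opening in m.
Only numpy, scipy, OpenCV 4.12 (cv2) and the standard library are available. Lean on these libraries where they do the work, as an engineer would, in place of code of your own. Each camera call takes 0.05 s, during which the arm holds its last target.

## Task

Take the larger of the two ball joints out of the wooden rack, set its tapered stud into the tapered eye of the steering arm clamped in the vise, and press or tap it down until its collar sits fully home on the eye, so that friction alone holds it upright when you let go. Lower it in rather than dropping it, and leave the small ball joint and the bolt in the rack.

Things in the scene. Friction and masses are not known exactly. Their poses are not given: they have to be found in the camera images.
- large_joint_center (a point): Larger ball joint, upright, stud down in a rack hole. Point: centre of its housing (dark steel, dia 44, 26 tall). Cap top (dia 26) 18 mm above the point. Below the housing: rubber boot 8, then collar dia 38, 6 thick, its flat underside 26 mm below the point; tapered stud dia 22 to 14.8 over 36 mm, then end dia 10, 10 long. 0.32 kg. z up; at start x along the rack's row: grip across y.
- eye_mouth (a point): Centre of the steering arm's eye, on its flat top face, 130 mm above bench; z up. Steel ring dia 58, 36 deep, open below; 45 degree countersink dia 29 leads to a bore tapering 20 to 14 mm. A stud set in lightly jams, collar 6 to 9 mm above the face; a push growing to about 15 N (12 to 20) brings the collar onto the face, a firm stop. Arm runs along +x to the vise; neither rises above the face.
- small_joint_center (a point): Centre of the housing (dia 30, 26 mm tall) of the smaller ball joint, same build, collar dia 35, thinner stud, in another rack hole; leave it. The rack is a wooden block 250 x 75 mm, 60 tall, three loose 25 mm holes 80 mm apart in its middle line; collars rest on its top. The three parts stand in any order.
- bolt_head (a point): Centre of the hexagonal head (31 mm wide, top 8 mm above this point) of a plain steel bolt in the third hole of the rack; leave it.
Mind the look-alikes: they are no part of the job. What is shaped like the part that bears eye_mouth but red is not meant.

How it is judged:
At the end, for the whole second after the job is handed in: The large ball joint stands in the eye, within 6 mm of its axis and 0.1 rad of upright, its collar no more than 3 mm off the eye's face, at rest and released (horizontal distance between large_joint_center and eye_mouth below 0.006 m and z of large_joint_center in the frame of eye_mouth between 0.022 and 0.029 m and angle between large_joint_center's own z axis and vertical below 0.1 rad and linear speed of large_joint below 0.02 m/s); the robot touches nothing.
It fails at once if the large ball joint was dropped (faster than 0.4 m/s with the fingers off it) (linear speed of large_joint above 0.4 m/s and contact force between large_joint and the fingers below 0.05 N).
It fails at once if the small ball joint was moved by more than 30 mm (distance of small_joint_center from where it was at the start of the episode above 0.03 m).
It fails at once if the bolt was moved by more than 30 mm (distance of bolt_head from where it was at the start of the episode above 0.03 m).
It also fails if it takes over 45 s, if anything falls off the work surface, if the arm or the gripper's body presses on something with over 40 N, if the wrist force passes 120 N, or if a joint passes its speed limit or range.

## Working session

There is one attempt and no reset: what is moved stays moved. The work goes in short steps, Python scripts to look and compute and a tool call to move; the robot and the scene stay as the last step left them, time stands still between calls to the robot, and variables do not carry over. Pictures are saved under pics/ and viewed, and the job is handed in when it is done.

Besides the shell and the picture viewer there is one more tool, called after ">>>" in YAML: its name, and indented under it one key for each argument. arm_command: Moves the arm, as the interface text tells. Its arguments: {"type":"object","properties":{"plan":{"type":"array","items":{"type":"array"}},"grip_force":{"type":"number"}},"required":["plan"]}

```bash
mkdir -p pics
cat > h.py <<'E'
import numpy as np, cv2
from rig import readout, optics, order, outline_of, pinpoint
def px2w(cam,r,c,d,P=None):
    P=P or optics.camera_params(cam);K=np.array(P["intrinsics"]);R=np.array(P["R"]);t=np.array(P["t"])
    X=np.array([(c-K[0,2])/K[0,0]*d,(r-K[1,2])/K[1,1]*d,d]);return R.T@(X-t)
def ray_at_z(cam,r,c,z,P=None):
    a=px2w(cam,r,c,0.0,P);b=px2w(cam,r,c,1.0,P);return a+(b-a)*(z-a[2])/(b[2]-a[2])
def save(im,n): cv2.imwrite("pics/"+n,im[:,:,::-1])
E
python3 - <<'E'
from h import *
s=readout.get_state();print(s)
for cam in["scene","side"]:
    im,d=optics.get_image(cam);save(im,cam+"1.png");np.save(cam+"1.npy",d)
    for n in["large_joint_center","eye_mouth","small_joint_center","bolt_head"]:
        for k in pinpoint(cam,n)[:4]:
            r,c=k["location"];ri,ci=int(round(r)),int(round(c));z=d[ri,ci]
            print(cam,n,round(k["confidence"],2),round(r,1),round(c,1),px2w(cam,r,c,z).round(3))
E
```

```text
{'t': 0.0, 'joints': array([ 2.88082382e-01,  3.59380432e-01,  1.10565898e-02, -3.60358990e-04,
       -1.22410176e+00, -2.88098754e-01]), 'qd': array([-0.0008592 ,  0.001152  ,  0.00013006, -0.00205574,  0.00022524,
       -0.00013743]), 'joint_torque': array([ 2.55543900e-04, -5.83324420e+01,  2.93422562e+01,  6.93659976e+00,
       -6.00149287e-03, -1.14765509e-06]), 'tcp_pos': array([ 6.74513207e-01, -3.62125069e-05,  2.30365030e-01]), 'tcp_rot': array([-2.18375146e-04, -3.13993424e+00,  2.16747528e-04]), 'ft_force': array([ 0.71030658, -0.37942543,  0.257782  ]), 'ft_torque': array([ 0.00159954, -0.01068725,  0.06277298]), 'opening': 0.08524561406430961}
scene large_joint_center 0.74 235.7 183.6 [ 0.47  -0.252  0.103]
scene eye_mouth 0.81 236.0 323.1 [0.567 0.149 0.107]
scene eye_mouth 0.8 152.7 447.9 [0.378 0.613 0.127]
scene eye_mouth 0.63 203.3 403.7 [0.52  0.415 0.116]
scene small_joint_center 0.61 232.7 184.8 [ 0.463 -0.247  0.108]
scene small_joint_center 0.53 278.3 207.2 [ 0.618 -0.198  0.102]
scene bolt_head 0.53 256.8 191.8 [ 0.532 -0.24   0.079]
side large_joint_center 0.69 290.6 442.8 [ 0.602 -0.216  0.102]
side large_joint_center 0.55 325.4 386.6 [ 0.453 -0.263  0.102]
side eye_mouth 0.75 136.1 266.9 [0.388 0.624 0.121]
side eye_mouth 0.66 187.6 360.4 [0.575 0.167 0.131]
side eye_mouth 0.64 190.4 254.9 [0.287 0.234 0.127]
side eye_mouth 0.62 155.3 320.0 [0.532 0.418 0.121]
side small_joint_center 0.7 290.3 445.2 [ 0.609 -0.215  0.1  ]
side bolt_head 0.63 313.9 414.3 [ 0.53  -0.237  0.078]
```

View pics/scene1.png

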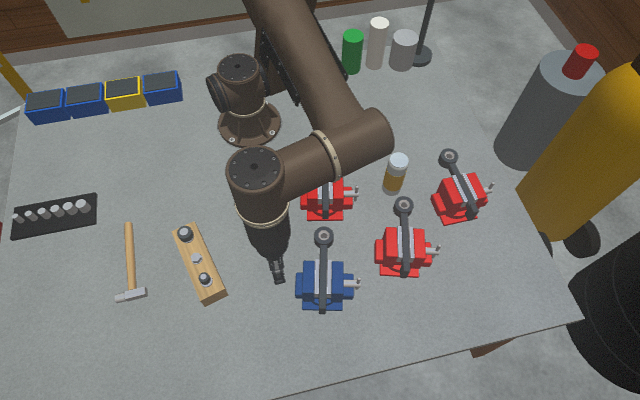

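View pics/side1.png

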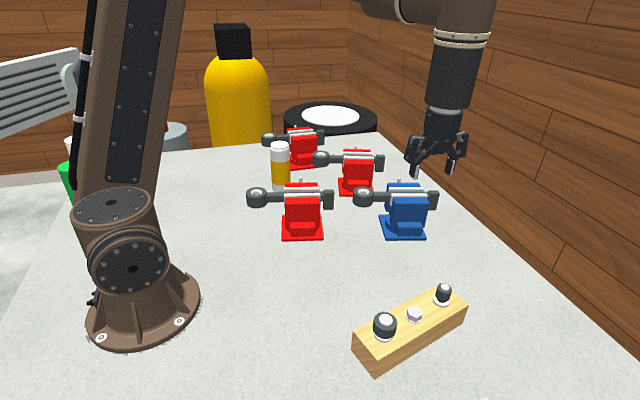

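Run:
```python
import cv2
a=cv2.imread("pics/scene1.png");b=cv2.imread("pics/side1.png")
x=cv2.resize(a[200:310,140:250],None,fx=3.6,fy=3.6,interpolation=2)
y=cv2.resize(b[260:370,350:480],None,fx=3,fy=3.6,interpolation=2)
cv2.imwrite("pics/rack_crop.png",cv2.hconcat([x,y]))
x=cv2.resize(a[130:290,290:490],None,fx=2,fy=2,interpolation=2);y=cv2.resize(b[110:230,230:430],None,fx=2,fy=2,interpolation=2)
cv2.imwrite("pics/eyes_crop.png",cv2.vconcat([x,y]))
```

```text
(no output)
```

View pics/rack_crop.png

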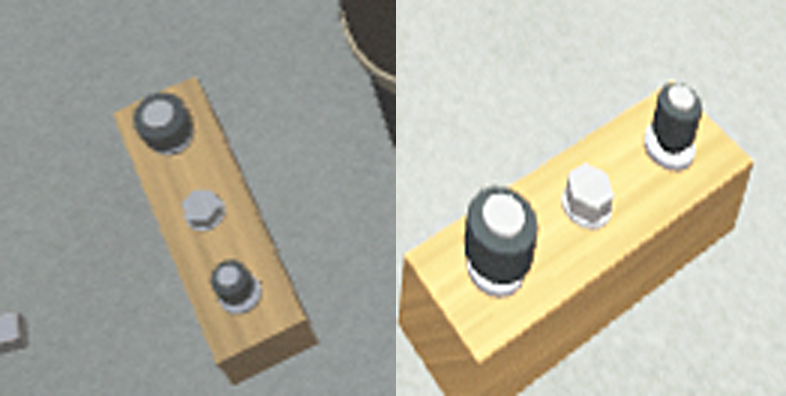

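View pics/eyes_crop.png

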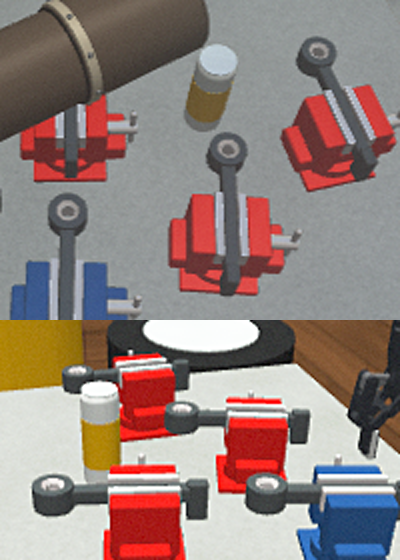

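Candidates:
- **Large joint:** scene (236,184) / side (325,387) is the fat housing. The thin one at scene (278,207) / side (290,444) is the small joint, and the bolt is at scene (257,192).
- **Eye:** the blue vise at scene (236,323) / side (188,360). The red look-alikes are at scene (203,404), (153,448) and one half hidden near (185,325), seen in side at (190,255).

The crops confirm my choice: the fat joint and the blue vise.

Run:
```python
from h import *
for cam in["scene","side"]:
    d=np.load(cam+"1.npy")
    P=optics.camera_params(cam);K=np.array(P["intrinsics"]);R=np.array(P["R"]);t=np.array(P["t"])
    rr,cc=np.mgrid[:400,:640];X=np.stack([(cc-K[0,2])/K[0,0]*d,(rr-K[1,2])/K[1,1]*d,d],-1)
    W=(X-t)@R
    near=lambda x,y,r:(np.hypot(W[...,0]-x,W[...,1]-y)<r)&(d>0)
    m=near(.465,-.255,.05)&(W[...,2]>.095);p=W[m];print(cam,"large",len(p),p.mean(0).round(4),p[:,2].max(),(p.min(0)/2+p.max(0)/2).round(4))
    m=near(.61,-.21,.05)&(W[...,2]>.095);p=W[m];print(cam,"small",len(p),p.mean(0).round(4))
    m=near(.565,.155,.05)&(abs(W[...,2]-.13)<.008);p=W[m];print(cam,"eye",len(p),p.mean(0).round(4),p.min(0),p.max(0))
    m=near(.53,-.237,.15)&(abs(W[...,2]-.06)<.006);p=W[m];
    box=cv2.minAreaRect((p[:,:2]*1000).astype(np.float32));print(cam,"rack",box)
    print(-R.T@t)
```

```text
scene large 164 [ 0.4579 -0.2501  0.1019] 0.1099495150951654 [ 0.4574 -0.2508  0.1026]
scene small 87 [ 0.6113 -0.207   0.1019]
scene eye 293 [0.5786 0.1477 0.1293] [0.54660886 0.11994398 0.12211191] [0.6143792  0.17641242 0.13583232]
scene rack ((532.81298828125, -229.56121826171875), (252.94984436035156, 75.58509826660156), 15.392362594604492)
[1.08316217 0.0124908  1.24123894]
side large 379 [ 0.4552 -0.2535  0.1011] 0.1065592933914821 [ 0.4568 -0.2513  0.1008]
side small 141 [ 0.6088 -0.211   0.101 ]
side eye 227 [0.5764 0.1444 0.1287] [0.54711138 0.11879151 0.12201092] [0.61360912 0.17659162 0.13301303]
side rack ((534.2319946289062, -229.36102294921875), (251.7318115234375, 77.06938934326172), 15.123172760009766)
[ 0.19832661 -0.64187385  0.64714692]
```

>>> arm_command:
  plan:
    - [[-0.03,-0.04,0.0],[0,0,-0.18],0.085]
    - [[-0.07,-0.08,0.0],[0,0,-0.36],0.085]
    - [[-0.11,-0.12,0.01],[0,0,-0.54],0.085]
    - [[-0.14,-0.16,0.02],[0,0,-0.72],0.085]
    - [[-0.17,-0.2,0.02],[0,0,-0.9],0.085]
    - [[-0.19,-0.23,0.02],[0,0,-1.08],0.085]
    - [[-0.21,-0.255,0.02],[0,0,-1.27],0.085]
    - [[-0.21,-0.255,0.02],[0,0,-1.27],0.085]
    - [[-0.21,-0.255,0.02],[0,0,-1.27],0.085]
    - [[-0.21,-0.255,0.02],[0,0,-1.27],0.085]
  grip_force: 60

```text
t: 1.75
tcp_pos: [0.4654, -0.2545, 0.2513]
tcp_rot: [-1.861, -2.531, -0.0]
ft_force: [-0.1, 0.2, -1.0]
opening: 0.0847
```

Run:
```python
from h import *
P=optics.camera_params("wrist");im,d=optics.get_image("wrist");save(im,"w1.png")
K=np.array(P["intrinsics"]);R=np.array(P["R"]);t=np.array(P["t"])
rr,cc=np.mgrid[:400,:640];X=np.stack([(cc-K[0,2])/K[0,0]*d,(rr-K[1,2])/K[1,1]*d,d],-1);W=(X-t)@R
m=(np.hypot(W[...,0]-.457,W[...,1]+.251)<.04)&(d>0)
for lo,hi in[(.09,.11),(.1,.11)]:
    p=W[m&(W[...,2]>lo)&(W[...,2]<hi)];print(len(p),p.mean(0).round(4) if len(p) else 0,cv2.minEnclosingCircle((p[:,:2]*1000).astype(np.float32)) if len(p) else 0)
m=(np.abs(W[...,2]-.06)<.005)&(d>0)
print(cv2.minAreaRect((W[m][:,:2]*1000).astype(np.float32)))
print("campos",-R.T@t)
for k in pinpoint("wrist","large_joint_center"):print(k,ray_at_z("wrist",*k["location"],.086,P))
```

```text
2065 [ 0.4555 -0.2521  0.1008] ((456.8699645996094, -251.5250701904297), 21.884174346923828)
1068 [ 0.4565 -0.2518  0.1025] ((456.9474792480469, -251.8384552001953), 21.24212646484375)
((534.7291870117188, -230.04949951171875), (251.12911987304688, 75.23150634765625), 15.426373481750488)
campos [ 0.39117345 -0.27784121  0.39341702]
{'location': [170.7, 324.2], 'confidence': 0.63} [ 0.45668749 -0.25477323  0.086     ]
```

View pics/w1.png

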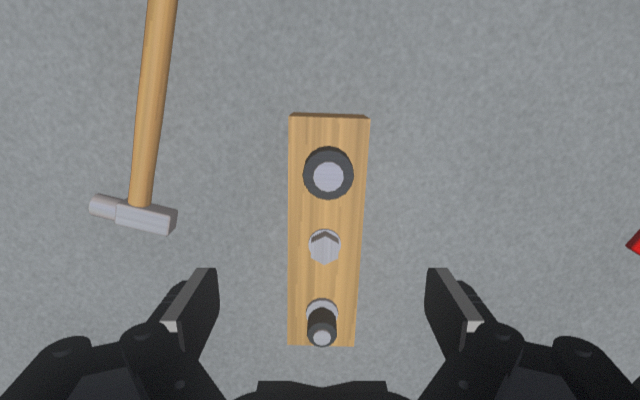

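The wrist view shows the large joint at (173,328), with the bolt at (245,324) and the small joint at (325,322). The jaws are across the rack. I'll descend and grip.

>>> arm_command:
  plan:
    - [[-0.008,0.003,-0.04],[0,0,-0.03],0.085]
    - [[-0.008,0.003,-0.09],[0,0,-0.03],0.085]
    - [[-0.008,0.003,-0.13],[0,0,-0.03],0.085]
    - [[-0.008,0.003,-0.16],[0,0,-0.03],0.085]
    - [[-0.008,0.003,-0.18],[0,0,-0.03],0.085]
    - [[-0.008,0.003,-0.18],[0,0,-0.03],0.085]
    - [[-0.008,0.003,-0.18],[0,0,-0.03],0.085]
    - [[-0.008,0.003,-0.18],[0,0,-0.03],0.06]
    - [[-0.008,0.003,-0.18],[0,0,-0.03],0.04]
    - [[-0.008,0.003,-0.18],[0,0,-0.03],0.03]
  grip_force: 80

```text
t: 3.1
tcp_pos: [0.4575, -0.2521, 0.0724]
tcp_rot: [1.9, 2.5, 0.001]
ft_force: [-1.1, 2.5, 7.3]
opening: 0.0422
```

>>> arm_command:
  plan:
    - [[0,0,0],[0,0,0],0.03]
    - [[0,0,0],[0,0,0],0.03]
    - [[0,0,0],[0,0,0],0.03]
    - [[0,0,0.02],[0,0,0],0.03]
    - [[0,0,0.05],[0,0,0],0.03]
    - [[0,0,0.08],[0,0,0],0.03]
    - [[0,0,0.12],[0,0,0],0.03]
    - [[0,0,0.16],[0,0,0],0.03]
    - [[0,0,0.17],[0,0,0],0.03]
    - [[0,0,0.17],[0,0,0],0.03]

```text
t: 4.35
tcp_pos: [0.4567, -0.2518, 0.2412]
tcp_rot: [1.902, 2.501, 0.001]
ft_force: [0.5, 0.2, -2.5]
opening: 0.0421
```

>>> arm_command:
  plan:
    - [[0.02,0.04,0.01],[0,0,0],0.03]
    - [[0.05,0.09,0.02],[0,0,0],0.03]
    - [[0.08,0.14,0.02],[0,0,0],0.03]
    - [[0.1,0.19,0.02],[0,0,0],0.03]
    - [[0.12,0.24,0.02],[0,0,0],0.03]
    - [[0.14,0.29,0.02],[0,0,0],0.03]
    - [[0.16,0.34,0.02],[0,0,0],0.03]
    - [[0.18,0.39,0.02],[0,0,0],0.03]
    - [[0.19,0.42,0.02],[0,0,0],0.03]
    - [[0.19,0.42,0.02],[0,0,0],0.03]

```text
t: 5.6
tcp_pos: [0.6464, 0.1701, 0.2575]
tcp_rot: [-1.897, -2.501, 0.007]
ft_force: [-0.6, -0.4, -3.7]
opening: 0.0419
```

Run:
```python
from h import *
s=readout.get_state();print(s["tcp_pos"],s["tcp_rot"],s["opening"],s["ft_force"])
for cam in["wrist","side","scene"]:
    P=optics.camera_params(cam);im,d=optics.get_image(cam);save(im,cam+"2.png");np.save(cam+"2.npy",d)
    for n in["eye_mouth","large_joint_center"]:
        for k in pinpoint(cam,n)[:4]:
            print(cam,n,k["confidence"],k["location"],ray_at_z(cam,*k["location"],.13,P).round(4),ray_at_z(cam,*k["location"],s["tcp_pos"][2]+.014,P).round(4))
P=optics.camera_params("wrist");print({k:np.array(v).tolist() for k,v in P.items()})
```

```text
[0.64642201 0.17008069 0.25751055] [-1.89689984 -2.50099901  0.00663745] 0.04189685817180424 [-0.64099212 -0.41243651 -3.67737693]
wrist eye_mouth 0.77 [92.0, 315.9] [0.5749 0.1458 0.13  ] [0.5735 0.1476 0.2715]
wrist large_joint_center 0.66 [285.3, 318.2] [0.7262 0.1894 0.13  ] [0.6455 0.1683 0.2715]
side eye_mouth 0.79 [154.5, 322.6] [0.5367 0.4034 0.13  ] [0.4441 0.1174 0.2715]
side eye_mouth 0.78 [133.0, 269.1] [0.3978 0.6307 0.13  ] [0.3432 0.2825 0.2715]
side eye_mouth 0.63 [188.9, 364.1] [0.5835 0.1593 0.13  ] [ 0.4781 -0.0599  0.2715]
side eye_mouth 0.6 [189.5, 255.7] [0.2895 0.2326 0.13  ] [ 0.2646 -0.0067  0.2715]
side large_joint_center 0.84 [138.2, 392.6] [0.8293 0.4744 0.13  ] [0.6566 0.1689 0.2715]
scene eye_mouth 0.94 [153.9, 449.2] [0.3854 0.6139 0.13  ] [0.4743 0.5373 0.2715]
scene eye_mouth 0.93 [235.9, 324.3] [0.578  0.1497 0.13  ] [0.6423 0.1323 0.2715]
scene eye_mouth 0.9 [204.3, 404.1] [0.5308 0.4096 0.13  ] [0.6011 0.359  0.2715]
scene eye_mouth 0.64 [156.2, 324.7] [0.3026 0.2177 0.13  ] [0.402  0.1916 0.2715]
scene large_joint_center 0.7 [232.8, 338.3] [0.5776 0.1917 0.13  ] [0.642  0.1689 0.2715]
{'intrinsics': [[358.15055354347885, 0.0, 321.49984132478687], [0.0, 358.15055354347885, 202.13100219057506], [0.0, 0.0, 1.0]], 'R': [[-0.2664621012513092, 0.9638451810992998, 0.0006445683784794498], [0.9179782686052911, 0.253577899501984, 0.3049822080918714], [0.29379218329487383, 0.08185789977649836, -0.9523578304812806]], 't': [0.01100646558748522, -0.6852292693353874, 0.20447006752673447]}
```

View pics/wrist2.png

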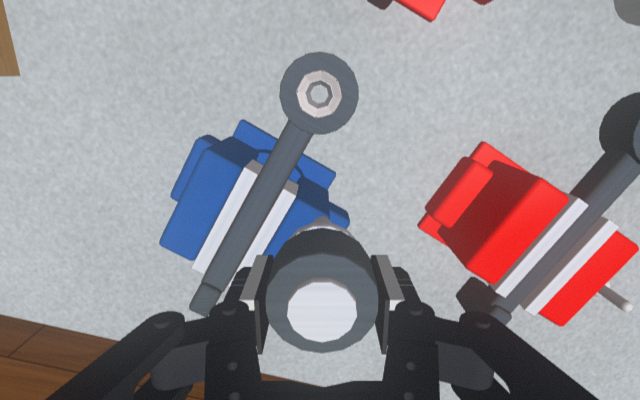

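View pics/side2.png

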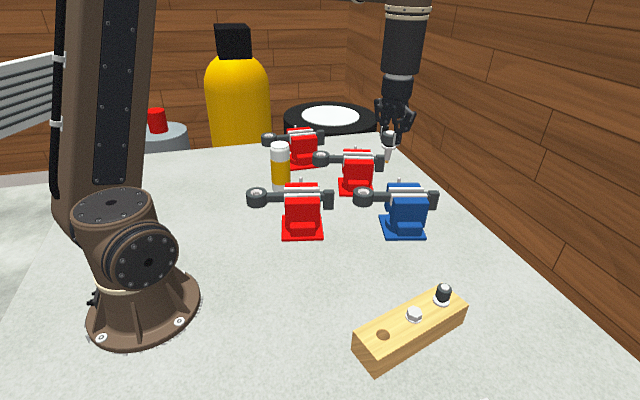

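Run:
```python
from h import *
P=optics.camera_params("wrist");im=cv2.imread("pics/wrist2.png");d=np.load("wrist2.npy")
K=np.array(P["intrinsics"]);R=np.array(P["R"]);t=np.array(P["t"])
s=readout.get_state();tz=s["tcp_pos"][2];print(s["tcp_pos"])
rr,cc=np.mgrid[:400,:640];X=np.stack([(cc-K[0,2])/K[0,0]*d,(rr-K[1,2])/K[1,1]*d,d],-1);W=(X-t)@R
m=(np.hypot(W[...,0]-.576,W[...,1]-.147)<.045)&(abs(W[...,2]-.13)<.006)&(d>0)
print("eye depth z",np.median(W[m][:,2]))
# eye via bright countersink ellipse
def blob(r0,r1,c0,c1,th):
    g=cv2.cvtColor(im,6)[r0:r1,c0:c1];b=(cv2.GaussianBlur(g,(3,3),0)>th).astype(np.uint8)
    cs,_=cv2.findContours(b,0,1);c=max(cs,key=cv2.contourArea);e=cv2.fitEllipse(cv2.convexHull(c));return (e[0][1]+r0,e[0][0]+c0),e[1]
for th in(120,140):
    p,ax=blob(66,118,296,344,th);print("csink",p,ax,ray_at_z("wrist",*p,.13,P).round(4))
for th in(140,170,190):
    p,ax=blob(270,350,280,362,th);print("cap",p,ax,[ray_at_z("wrist",*p,tz+dz,P).round(4) for dz in(.028,.034)])
cm=(np.hypot(W[...,0]-.646,W[...,1]-.17)<.014)&(d>0);print("cap z",np.percentile(W[cm][:,2],[10,50,90])-tz)
```

```text
[0.64693268 0.16731562 0.26160421]
eye depth z 0.13286198983075553
csink (93.62105369567871, 318.56292152404785) (45.95341491699219, 48.1285285949707) [0.5766 0.1457 0.13  ]
csink (93.76584053039551, 318.5080451965332) (44.89065933227539, 47.20743942260742) [0.5767 0.1456 0.13  ]
cap (311.06789779663086, 321.67151641845703) (61.681697845458984, 70.16826629638672) [array([0.6479, 0.1676, 0.2896]), array([0.6439, 0.1665, 0.2956])]
cap (311.11721420288086, 321.6304931640625) (60.07160949707031, 69.2578125) [array([0.648 , 0.1676, 0.2896]), array([0.644 , 0.1665, 0.2956])]
cap (311.28783798217773, 321.53658294677734) (58.846946716308594, 68.1737289428711) [array([0.648 , 0.1676, 0.2896]), array([0.644 , 0.1664, 0.2956])]
cap z [-0.04221276  0.03102669  0.07594556]
```

The arm was still settling in that picture, so I'll take a fresh one with a matching pose.

```bash
cat > eye.py <<'E'
from h import *
import sys
s=readout.get_state();P=optics.camera_params("wrist");im0,d=optics.get_image("wrist");save(im0,sys.argv[1]);im=im0[:,:,::-1].copy()
tz=s["tcp_pos"][2];print(s["tcp_pos"],s["tcp_rot"],abs(s["qd"]).max())
def blob(r0,r1,c0,c1,th):
    g=cv2.cvtColor(im,6)[r0:r1,c0:c1];b=(cv2.GaussianBlur(g,(3,3),0)>th).astype(np.uint8)
    cs,_=cv2.findContours(b,0,1);c=max(cs,key=cv2.contourArea);e=cv2.fitEllipse(cv2.convexHull(c));return (e[0][1]+r0,e[0][0]+c0),e[1]
pk=[k for k in pinpoint("wrist","eye_mouth")];print([ (k["location"],ray_at_z("wrist",*k["location"],.13,P).round(4)) for k in pk])
r,c=map(int,pk[0]["location"])
for th in(120,140):
    p,ax=blob(max(r-26,0),r+26,c-24,c+28,th);print("csink",p,ax,ray_at_z("wrist",*p,.13,P).round(4))
p,ax=blob(270,350,280,362,170);print("cap",p,ax,[ray_at_z("wrist",*p,tz+dz,P).round(4) for dz in(.031,.033)])
E
python3 eye.py w3.png
```

```text
[0.64693268 0.16731562 0.26160421] [1.90218198e+00 2.50009154e+00 7.18369944e-04] 0.0036666214026344363
[([89.7, 317.7], array([0.5741, 0.1443, 0.13  ]))]
csink (93.03718185424805, 322.12474822998047) (45.068634033203125, 47.855186462402344) [0.5755 0.1481 0.13  ]
csink (93.10736656188965, 322.15718841552734) (44.48899459838867, 46.246063232421875) [0.5755 0.1481 0.13  ]
cap (311.1806182861328, 321.6988410949707) (59.92437744140625, 69.2381362915039) [array([0.646 , 0.167 , 0.2926]), array([0.6446, 0.1667, 0.2946])]
```

View pics/w3.png

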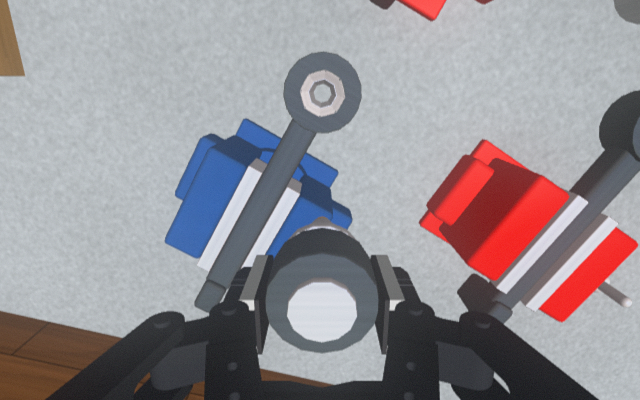

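>>> arm_command:
  plan:
    - [[-0.03,-0.008,0.0],[0,0,0],0.03]
    - [[-0.06,-0.016,-0.01],[0,0,0],0.03]
    - [[-0.07,-0.019,-0.03],[0,0,0],0.03]
    - [[-0.07,-0.019,-0.05],[0,0,0],0.03]
    - [[-0.07,-0.019,-0.06],[0,0,0],0.03]
    - [[-0.07,-0.019,-0.06],[0,0,0],0.03]
    - [[-0.07,-0.019,-0.06],[0,0,0],0.03]
    - [[-0.07,-0.019,-0.06],[0,0,0],0.03]
    - [[-0.07,-0.019,-0.06],[0,0,0],0.03]
    - [[-0.07,-0.019,-0.06],[0,0,0],0.03]

```text
t: 7.4
tcp_pos: [0.577, 0.149, 0.2015]
tcp_rot: [1.901, 2.501, 0.0]
ft_force: [0.1, -0.6, -2.9]
opening: 0.042
```

Run:
```python
from h import *
s=readout.get_state();print(s["tcp_pos"],s["ft_force"],s["ft_torque"])
a,_=optics.get_image("scene");b,_=optics.get_image("side");
for cam in["scene","side"]:
    for k in pinpoint(cam,"large_joint_center")[:1]: print(k["location"],ray_at_z(cam,*k["location"],s["tcp_pos"][2]+.014))
x=cv2.resize(a[180:290,260:390],None,fx=3,fy=3,interpolation=2);y=cv2.resize(b[110:220,300:430],None,fx=3,fy=3,interpolation=2)
save(cv2.hconcat([x,y]),"above.png")
```

```text
[0.57704331 0.14902107 0.20151082] [ 0.11033451 -0.59007569 -2.85170507] [-0.05708377  0.0217689  -0.01810547]
[218.4, 324.0] [0.56537885 0.15079845 0.21551082]
[161.0, 367.4] [0.58616978 0.16207818 0.21551082]
```

View pics/above.png

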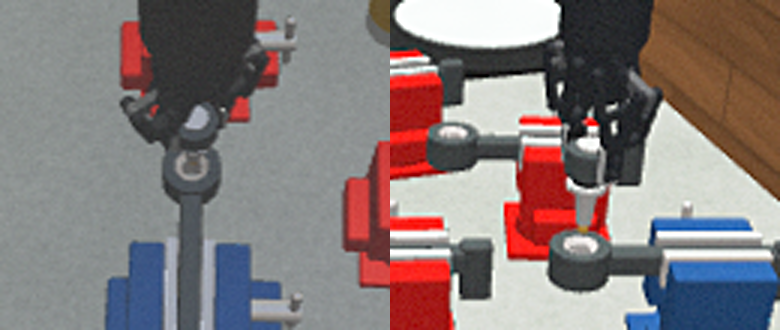

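Both views show the stud tip right over the blue vise's eye (tip in the crop at about (165,190) and (235,580)). I'll lower it gently.

>>> arm_command:
  plan:
    - [[-0.001,-0.001,-0.006],[0,0,0],0.03]
    - [[-0.001,-0.001,-0.012],[0,0,0],0.03]
    - [[-0.001,-0.001,-0.018],[0,0,0],0.03]
    - [[-0.001,-0.001,-0.024],[0,0,0],0.03]
    - [[-0.001,-0.001,-0.03],[0,0,0],0.03]
    - [[-0.001,-0.001,-0.034],[0,0,0],0.03]
    - [[-0.001,-0.001,-0.038],[0,0,0],0.03]
    - [[-0.001,-0.001,-0.042],[0,0,0],0.03]
    - [[-0.001,-0.001,-0.045],[0,0,0],0.03]
    - [[-0.001,-0.001,-0.045],[0,0,0],0.03]

```text
t: 8.85
tcp_pos: [0.5759, 0.1479, 0.1561]
tcp_rot: [-1.901, -2.501, 0.001]
ft_force: [0.1, -0.1, -2.3]
opening: 0.0421
```

>>> arm_command:
  plan:
    - [[0,0,-0.001],[0,0,0],0.03]
    - [[0,0,-0.002],[0,0,0],0.03]
    - [[0,0,-0.003],[0,0,0],0.03]
    - [[0,0,-0.004],[0,0,0],0.03]
    - [[0,0,-0.005],[0,0,0],0.03]
    - [[0,0,-0.006],[0,0,0],0.03]
    - [[0,0,-0.007],[0,0,0],0.03]
    - [[0,0,-0.008],[0,0,0],0.03]
    - [[0,0,-0.008],[0,0,0],0.03]
    - [[0,0,-0.008],[0,0,0],0.03]
  grip_force: 100

```text
t: 10.1
tcp_pos: [0.5764, 0.1481, 0.1491]
tcp_rot: [1.9, 2.501, 0.001]
ft_force: [-2.3, 1.4, 5.6]
opening: 0.0418
```

>>> arm_command:
  plan:
    - [[0,0,-0.001],[0,0,0],0.03]
    - [[0,0,-0.002],[0,0,0],0.03]
    - [[0,0,-0.003],[0,0,0],0.03]
    - [[0,0,-0.004],[0,0,0],0.03]
    - [[0,0,-0.005],[0,0,0],0.03]
    - [[0,0,-0.006],[0,0,0],0.03]
    - [[0,0,-0.007],[0,0,0],0.03]
    - [[0,0,-0.008],[0,0,0],0.03]
    - [[0,0,-0.008],[0,0,0],0.03]
    - [[0,0,-0.008],[0,0,0],0.03]

```text
t: 11.35
tcp_pos: [0.5767, 0.1482, 0.143]
tcp_rot: [1.899, 2.5, 0.003]
ft_force: [-7.0, -0.6, 16.9]
opening: 0.0417
```

>>> arm_command:
  plan:
    - [[-0.001,0,0],[0,0,0],0.03]
    - [[-0.001,0,-0.001],[0,0,0],0.03]
    - [[-0.001,0,-0.001],[0,0,0],0.03]
    - [[-0.001,0,-0.002],[0,0,0],0.03]
    - [[-0.001,0,-0.002],[0,0,0],0.03]
    - [[-0.001,0,-0.003],[0,0,0],0.03]
    - [[-0.001,0,-0.003],[0,0,0],0.03]
    - [[-0.001,0,-0.003],[0,0,0],0.03]
    - [[-0.001,0,-0.003],[0,0,0],0.03]
    - [[-0.001,0,-0.003],[0,0,0],0.03]

```text
t: 12.6
tcp_pos: [0.5766, 0.1482, 0.1424]
tcp_rot: [1.897, 2.5, 0.006]
ft_force: [-12.5, -0.9, 32.2]
opening: 0.0416
```

Run:
```python
from h import *
s=readout.get_state();print(s["tcp_pos"],s["ft_force"],s["ft_torque"])
a,_=optics.get_image("scene");b,_=optics.get_image("side");
x=cv2.resize(a[190:270,275:375],None,fx=4,fy=4,interpolation=2);y=cv2.resize(b[140:220,310:410],None,fx=4,fy=4,interpolation=2)
save(cv2.hconcat([x,y]),"press.png")
```

```text
[0.57655059 0.14821199 0.14241639] [-12.52685083  -0.93717004  32.2011639 ] [-0.42665288  4.19570612 -0.01760081]
```

View pics/press.png

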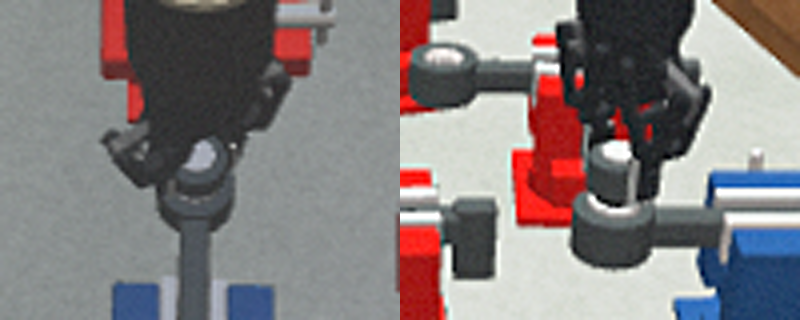

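Firm stop: TCP z stalls at 0.1424 while the force rises to 32 N, and the collar looks flush. I'll take the load off, open and retreat.

>>> arm_command:
  plan:
    - [[0,0,0.002],[0,0,0],0.03]
    - [[0,0,0.004],[0,0,0],0.03]
    - [[0,0,0.005],[0,0,0],0.03]
    - [[0,0,0.005],[0,0,0],0.03]
    - [[0,0,0.005],[0,0,0],0.045]
    - [[0,0,0.005],[0,0,0],0.055]
    - [[0,0,0.005],[0,0,0],0.07]
    - [[0,0,0.005],[0,0,0],0.085]
    - [[0,0,0.005],[0,0,0],0.085]
    - [[0,0,0.005],[0,0,0],0.085]
  grip_force: 20

```text
t: 13.95
tcp_pos: [0.575, 0.148, 0.1423]
tcp_rot: [-1.901, -2.501, -0.0]
ft_force: [0.2, 0.7, -0.7]
opening: 0.085
```

>>> arm_command:
  plan:
    - [[0,0,0.01],[0,0,0],0.085]
    - [[0,0,0.02],[0,0,0],0.085]
    - [[0,0,0.04],[0,0,0],0.085]
    - [[0,0,0.06],[0,0,0],0.085]
    - [[0.02,0,0.09],[0,0,0],0.085]
    - [[0.05,0.01,0.11],[0,0,0],0.085]
    - [[0.07,0.02,0.12],[0,0,0],0.085]
    - [[0.07,0.02,0.12],[0,0,0],0.085]
    - [[0.07,0.02,0.12],[0,0,0],0.085]
    - [[0.07,0.02,0.12],[0,0,0],0.085]

```text
t: 15.2
tcp_pos: [0.6443, 0.1677, 0.2624]
tcp_rot: [-1.901, -2.501, 0.0]
ft_force: [-1.0, -0.7, -0.3]
opening: 0.0851
```

```bash
python3 - <<'E'
from h import *
s=readout.get_state();print(s["tcp_pos"],s["ft_force"])
for cam,x,y in(("scene",290,210),("side",330,150),("wrist",0,0)):
    P=optics.camera_params(cam);im,d=optics.get_image(cam);save(im,cam+"f.png")
    if cam!="wrist": save(cv2.resize(im[y:y+70,x:x+70],None,fx=6,fy=6,interpolation=2),cam+"fc.png")
    K=np.array(P["intrinsics"]);R=np.array(P["R"]);t=np.array(P["t"])
    rr,cc=np.mgrid[:400,:640];X=np.stack([(cc-K[0,2])/K[0,0]*d,(rr-K[1,2])/K[1,1]*d,d],-1);W=(X-t)@R
    m=(np.hypot(W[...,0]-.576,W[...,1]-.148)<.02)&(W[...,2]>.165)&(W[...,2]<.19)&(im.min(-1)>130)&(d>0);p=W[m]
    print(cam,"cap",len(p),np.median(p,0).round(4) if len(p) else 0)
    m=(np.hypot(W[...,0]-.576,W[...,1]-.148)<.03)&(abs(W[...,2]-.13)<.006)&(d>0);print("face z",np.median(W[m][:,2]) if m.any() else 0)
    for k in pinpoint(cam,"large_joint_center")[:1]: print(k["location"],ray_at_z(cam,*k["location"],.156,P).round(4))
E
cd pics; python3 -c "
import cv2;cv2.imwrite('final.png',cv2.hconcat([cv2.resize(cv2.imread('scenefc.png'),(380,380)),cv2.resize(cv2.imread('sidefc.png'),(380,380))]))"
```

```text
[0.64433073 0.16769808 0.26235416] [-1.01886514 -0.65408932 -0.32869521]
scene cap 6 [0.5823 0.1461 0.1753]
face z 0.1296380644619596
[227.4, 324.3] [0.5638 0.1528 0.156 ]
side cap 47 [0.5752 0.1449 0.175 ]
face z 0.13029578559041
[181.7, 365.1] [0.5821 0.1547 0.156 ]
wrist cap 1384 [0.5753 0.148  0.1738]
face z 0.12936791973081063
[97.8, 316.9] [0.5768 0.1458 0.156 ]
```

View pics/final.png

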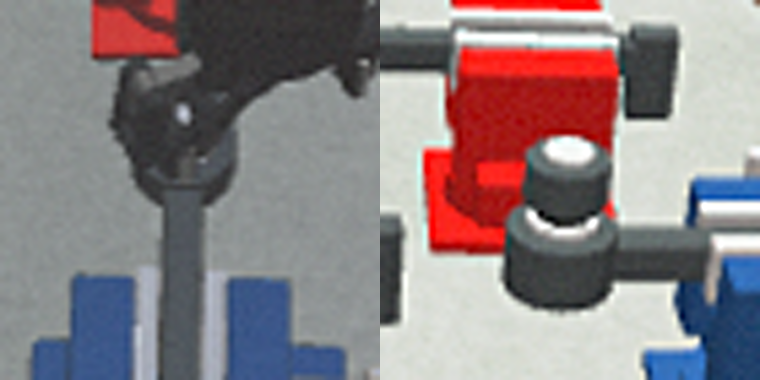

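View pics/wristf.png

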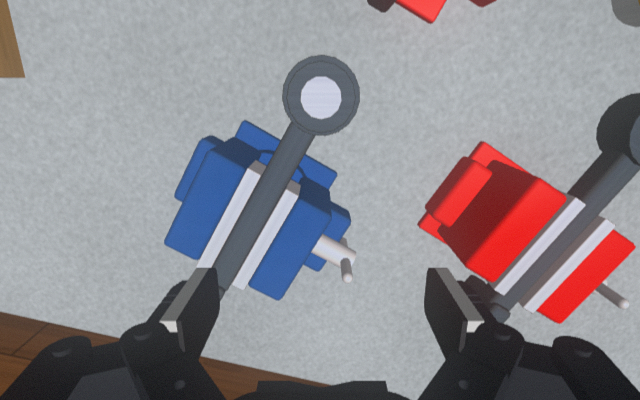

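The wrist view shows the cap at (97,321), concentric in the blue vise's eye, and the side view shows the joint upright with its collar on the face. Cap height 0.174–0.175 m puts the centre about 26 mm above the face.

```bash
python3 -c "
from h import *
print(order.close_job())"
```

```text
the job is handed in; nothing more can be done
None
```

The large ball joint is seated in the steering arm's eye in the blue vise and stands there on its own. I handed the job in at about 15.5 s; no verdict was reported.

- **What I did:** I gripped the joint across the rack's short side and lowered it into the eye. It jammed lightly about 7 mm above the face. I pressed it down with the fingers until it stopped firmly at 32 N, then took the load off, opened the fingers and moved clear.
- **Final position:** The wrist camera put the cap centre at (0.575, 0.148) m, against (0.5755, 0.148) m measured for the eye before insertion. The cap top read 0.174–0.175 m, so the housing centre is about 26 mm above the 0.130 m face. The joint looks upright, with its collar on the face.
- **Other parts:** The small joint and the bolt still stood in the rack after the pick-up. I did not go near them again.
- **What disagreed:**
  - The trained networks' points from the scene and side cameras differed from the wrist result by 8–13 mm, and the gripper partly blocked the scene view. I relied on the wrist picture and depth instead.
  - The fingers read 42 mm on the 44 mm housing, but the grip held.
  - During the press there was also about 12 N of sideways force, which was gone after release.

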